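Test the slit lamp supply: pull the lamp knob on, then push it off

TASK

Before the eye clinic opens, test the lamp supply on the table: pull the round push-pull knob straight up out of the panel to its on position at the end of its travel, leave it on for a couple of seconds, then push it fully back in so that the lamp is left off. Leave the square pull knob as it is and do not shift or knock over the small drop bottle; let go at the end.

Things in the scene. Friction and masses are not known exactly. Their poses are not given: they have to be found in the camera images.
- lamp_pull (a joint): Travel in m of the round push-pull knob, straight up out of the panel: 0 = pushed in (off), 0.036 = out at the end stop (on). Starts in (0 to 0.003). About 4 N of friction either way, no spring: it stays where it is left. It is one of three controls in a straight row on a light grey console, 95 mm apart in any order: the round knob, a square knob and a low fixed dial (54 mm across, 15 mm high).
- round_head (a point): Centre of the head of the round push-pull knob, the one to work; rises with the knob. Black round head 34 mm across, 25 mm high (12 mm of it below this point), on a vertical 10 mm steel stem. When in, it is 34 mm above the console's flat top, which is 70 mm above the table. Collar at its foot: 28 mm across, 5 mm high. x: level, across the row (clear on both sides), y: level, along the row, z up.
- square_head (a point): Centre of the head of the square pull knob, to be left alone: black block 30 x 30 mm, 24 mm high, on a 10 mm steel stem, as high over the panel as the round one and with the same kind of slide; starts in. Axes as for the round head. The console under them is 170 mm deep (along x) and 320 mm long (along y).
- drops_mid (a point): Centre (half-way up) of the small amber eye-drop bottle, 32 mm across, 62 mm high, loose and upright on the table on the robot's side of the console; z up. To be left alone.

How it is judged (in metres and radians):
On the way:
1. the round knob is pulled out to on, within 10 mm of its end stop, and left there for at least 1 s (value of joint lamp_pull above 0.026 m), for 1 s.
At the end, for the whole second after the job is handed in: The round knob, having been out at on for at least 1 s, is pushed back in to within 8 mm of home; the square knob has moved less than 12 mm; the drop bottle stands upright within 40 mm of where it was (value of joint lamp_pull below 0.008 m and distance of square_head from where it was at the start of the episode below 0.012 m and distance of drops_mid from where it was at the start of the episode below 0.04 m and angle between drops_mid's own z axis and vertical below 0.3 rad); the robot touches nothing.
It fails at once if the square pull knob is moved by more than 12 mm (distance of square_head from where it was at the start of the episode above 0.012 m).
It fails at once if the drop bottle is shifted by more than 40 mm or knocked over (distance of drops_mid from where it was at the start of the episode above 0.04 m or angle between drops_mid's own z axis and vertical above 0.5 rad).
It also fails if it takes over 35 s, if anything falls off the work surface, if the arm or the gripper's body presses on something with over 40 N, if the wrist force passes 120 N, or if a joint passes its speed limit or range.

ROBOT

A 7-joint arm with a two-finger parallel gripper is mounted at the origin on the work surface. World frame = base frame: x ahead of the robot, y to its left, z up, the work surface at z = 0. Lengths are in mm, angles in rad, forces in N, time in s.
With the tool pointing down it reaches from about 425 to 875 mm from the base axis. Payload 9.9 kg.
Tool frame: the origin (TCP) lies at the very end of the fingers, on their centre line; the grasp point (between the pads) lies 19 mm behind it (ctrl.grasp_offset is the distance from the TCP to the grasp point, in mm); z points along the fingers, y is the line along which they close (so a half turn about z gives the same grasp; the last joint's range is limited). The gripper opens to 85 mm and grips with 20 to 120 N. Pads are 22 mm wide; open, the fingers measure 114 mm over their backs; the gripper's body (76 mm by 85 mm) begins 54 mm behind the grasp point. The pads swing forward as they close: fully open they stand 13 mm farther back than shut.
Start: joints at [-1.429, 0.576, 0.025, 1.437, -0.015, 1.129, -0.057], TCP at [151.115, 657.87, 231.289] pointing down, gripper open.
Joint ranges: [-2.76, 2.76], [-0.34, 2.15], [-1.52, 1.57], [0.19, 2.46], [-1.09, 4.23], [0.17, 1.99], [-2.82, 2.82]. Speed limits (rad/s): [2.22, 2.22, 3.01, 3.01, 3.14, 3.14, 3.14].

INTERFACE

Orientations are given as [roll, pitch, yaw] about the fixed x, y, z axes, in that order (R = Rz(yaw) Ry(pitch) Rx(roll)).
In Python, from plant import ctrl gives the robot as it stands.
- The arm moves only by the tool play_rows, never from a script. Its argument "motion" is a list of rows, each an object of numbers: "dx", "dy", "dz": the shift along the tool's x, y, z in mm; "turn": the turn about the tool's z in rad. In form: [{"dx": .., "dy": .., "dz": .., "turn": ..}, ...]. A call has 1 to 8 rows; each row shifts and turns the commanded pose from where the row before left it, along the tool's axes as they then stand; what a row does not reach is not made up. A row lasts 1/8 s, in which the tool goes at most 62.5 mm and 10.7 degrees, less where a joint would pass 70% of its speed; a pose out of reach is approached as far as the arm can. A call with a gripper value outside its range is refused whole. "fingers" is the finger opening in mm, from 0 to 85.4, set as the call begins (left out, the last holds). The fingers move at their own pace and stop on an object; "newtons" is the grip in N (left out, the last holds). Time passes only in rows, so rows that do not move let the fingers close. It gives the time, the measured TCP pose, the force, the opening and the grip force at its end, in the units of the state.
- ctrl.get_obs(): the state, without advancing time (a new reading comes with each control period).
- ctrl.camera(name): name is "side" or "top" or "wrist"; returns the picture (400x640x3 uint8, red, green, blue); there is no depth.
- ctrl.calibration(name): a dict with "intrinsics" (3x3 intrinsics, pixels), "pose" (4x4, takes a point from camera to world coordinates). Camera axes: x right, y down, z forward; pixel columns grow to the right and rows downward; lengths in mm; the calibration is good to about 2 mm. A picture is of the moment at which its call begins: read the wrist's pose just before it. calibration takes no time and is no camera call; for the wrist camera it gives the pose at the moment of the call.
- ctrl.job_done(): hands the job in; it is judged then, once.
The state is a dict: "t": time; "joints": joint angles; "qvel": joint speeds; "tau": joint torques, N m; "tool_pos": TCP position; "eef_rot": TCP orientation; "wrist_force": force on the tool from outside, world axes, zero at the start; "torque": the same for the moment, N m; "width": finger opening in mm; "finger_force": force on a finger pad.
Only numpy, scipy, OpenCV 4.12 (cv2) and the standard library are available. Lean on these libraries where they do the work, as an engineer would, in place of code of your own. Each camera call takes 0.05 s, during which the arm holds its last target. There are 200 camera calls.

## Working session

There is one attempt and no reset: what is moved stays moved. The work goes in short steps, Python scripts to look and compute and a tool call to move; the robot and the scene stay as the last step left them, time stands still between calls to the robot, and variables do not carry over. Pictures are saved under pics/ and viewed, at most 10 in all, crops included, and the job is handed in when it is done.

Besides the shell and the picture viewer there is one more tool, called after "Call:" by a JSON object that holds its "name" and its "arguments". play_rows: Moves the arm, as the interface text tells. Its arguments: {"type":"object","properties":{"motion":{"type":"array"},"fingers":{"type":"number"},"newtons":{"type":"number"}},"required":["motion"]}

```bash
mkdir -p pics
python3 - <<'E'
from plant import ctrl
import cv2,numpy as np
o=ctrl.get_obs();print(o['t'],o['tool_pos'],o['eef_rot'],o['width'],ctrl.grasp_offset)
for n in('top','side'):
    im=ctrl.camera(n);cv2.imwrite(f'pics/{n}1.png',im[:,:,::-1])
    c=ctrl.calibration(n);print(n,np.round(c['intrinsics'],1).tolist(),np.round(c['pose'],3).tolist())
E
```

```text
0.0 [150.99989264 657.41452731 230.45099008] [-3.13991457e+00  6.78393029e-05  2.91582687e+00] 85.23596581545237 18.700000000000003
top [[491.1, 0.0, 325.8], [0.0, 491.1, 194.3], [0.0, 0.0, 1.0]] [[-0.013, -0.993, 0.117, 433.426], [-1.0, 0.009, -0.029, 66.558], [0.028, -0.117, -0.993, 858.391], [0.0, 0.0, 0.0, 1.0]]
side [[498.7, 0.0, 317.1], [0.0, 498.7, 195.8], [0.0, 0.0, 1.0]] [[-0.866, -0.351, 0.355, 225.203], [-0.499, 0.595, -0.63, 517.378], [0.009, -0.723, -0.691, 646.113], [0.0, 0.0, 0.0, 1.0]]
```

View pics/top1.png

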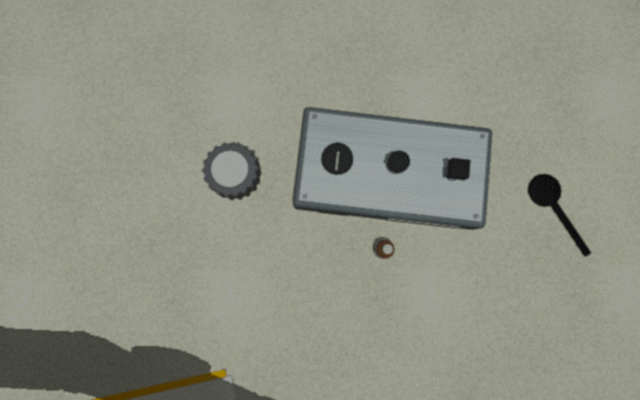

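View pics/side1.png

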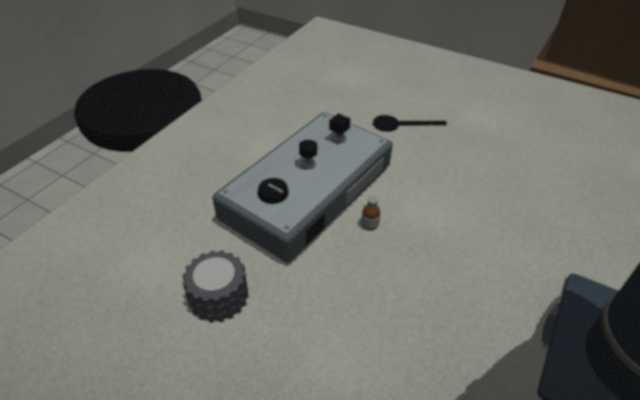

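The top view shows the dial at (337,158), the round knob at (398,161), the square knob at (458,168) and the bottle at (384,248). In the side view the round head is at (308,148) and the square head at (340,124). Next I measure these by masks and rays.

```bash
cat > h.py <<'E'
import cv2,numpy as np
from plant import ctrl
def ray(n,p):
    c=ctrl.calibration(n);T=np.array(c['pose']);d=T[:3,:3]@np.linalg.inv(c['intrinsics'])@[p[0],p[1],1]
    return T[:3,3],d/np.linalg.norm(d)
def plane(n,p,z):
    o,d=ray(n,p);return o+d*(z-o[2])/d[2]
def tri(a,pa,b,pb):
    o,d=ray(a,pa);q,e=ray(b,pb);s=np.linalg.lstsq(np.c_[d,-e],q-o,rcond=None)[0]
    A=o+d*s[0];B=q+e*s[1];return (A+B)/2,np.linalg.norm(A-B)
def blob(im,x,y,thr=45,r=18):
    m=(im[y-r:y+r,x-r:x+r].max(2)<thr).astype(np.uint8)
    n,l,s,c=cv2.connectedComponentsWithStats(m);k=1+np.argmax(s[1:,4])
    return c[k]+[x-r,y-r],s[k].tolist()
E
python3 - <<'E'
from h import *
t=cv2.imread('pics/top1.png');s=cv2.imread('pics/side1.png')
P={}
for n,a,b in(('dial',(337,158),(272,190)),('round',(398,161),(308,148)),('square',(458,168),(340,124))):
    ca,sa=blob(t,*a);cb,sb=blob(s,*b)
    print(n,ca.round(1),sa,cb.round(1),sb)
    p,e=tri('top',ca,'side',cb);z=85 if n=='dial' else 104
    P[n]=plane('top',ca,z);print(' tri',p.round(1),round(e,1),'plane top',P[n].round(1),'side',plane('side',cb,z).round(1))
d=P['square']-P['dial'];print('row ang',np.arctan2(d[1],d[0]),np.linalg.norm(d[:2]), np.linalg.norm((P['round']-P['dial'])[:2]))
hs=cv2.cvtColor(t,cv2.COLOR_BGR2HSV);
print('bottle',plane('top',(384,248),40).round(0),plane('side',(371,215),31).round(0))
c=[plane('top',p,70) for p in((305,108),(491,130),(485,227),(295,208))];print(np.round(c).tolist())
E
```

```text
dial [336.9 157.9] [3, 3, 30, 31, 590] [272.2 191.1] [4, 7, 30, 24, 490]
 tri [586.4  26.1  76.8] 3.8 plane top [583.1  25.7  85. ] side [582.9  33.9  85. ]
round [397.8 161.4] [7, 9, 22, 20, 337] [307.5 149.5] [10, 11, 16, 22, 256]
 tri [574.1 -67.8 105.8] 2.8 plane top [573.2 -68.8 104. ] side [576.6 -69.2 104. ]
square [457.7 168.6] [6, 9, 23, 20, 392] [339.1 124.5] [8, 9, 19, 22, 291]
 tri [ 562.2 -161.8  105.1] 2.9 plane top [ 561.  -162.8  104. ] side [ 564.2 -162.6  104. ]
row ang -1.6874533760637735 189.747212691327 94.94117654248777
bottle [439. -53.  40.] [438. -49.  31.]
[[670.0, 76.0, 70.0], [631.0, -232.0, 70.0], [471.0, -214.0, 70.0], [505.0, 94.0, 70.0]]
```

The round head is at about (574, -68, 104), which both views and the 95 mm spacing support. The row yaw is -0.117. The tool's y axis should lie across the row, so I swing along an arc with the tool turning alongside the base angle.

Call:
{"name": "play_rows", "arguments": {"motion": [{"dx": -61,"dy": -8.7,"dz": 0,"turn": 0.0914},{"dx": -60,"dy": -8.7,"dz": 0,"turn": 0.0914},{"dx": -60,"dy": -8.7,"dz": 0,"turn": 0.0914},{"dx": -59,"dy": -8.7,"dz": 0,"turn": 0.0914},{"dx": -59,"dy": -8.7,"dz": 0,"turn": 0.0914},{"dx": -58,"dy": -8.7,"dz": 0,"turn": 0.0914},{"dx": -58,"dy": -8.7,"dz": 0,"turn": 0.0914},{"dx": -57,"dy": -8.7,"dz": 0,"turn": 0.0914}], "fingers": 85, "newtons": 60}}

```text
t: 1.1
tool_pos: [512.5, 360.0, 230.9]
eef_rot: [-3.141, 0.0, 2.181]
wrist_force: [1.4, -0.0, -0.5]
width: 85.1
finger_force: 0.0
```

Call:
{"name": "play_rows", "arguments": {"motion": [{"dx": -57,"dy": -8.7,"dz": 0,"turn": 0.0914},{"dx": -56,"dy": -8.7,"dz": 0,"turn": 0.0914},{"dx": -56,"dy": -8.7,"dz": 0,"turn": 0.0914},{"dx": -55,"dy": -8.7,"dz": 0,"turn": 0.0914},{"dx": -54,"dy": -8.7,"dz": 0,"turn": 0.0914},{"dx": -54,"dy": -8.7,"dz": 0,"turn": 0.0914},{"dx": -40,"dy": -6,"dz": 0,"turn": 0.0914},{"dx": 0,"dy": 0,"dz": 0,"turn": 0.09}]}}

```text
t: 2.1
tool_pos: [583.8, -6.2, 231.5]
eef_rot: [-3.142, 0.002, 1.445]
wrist_force: [-0.3, 0.8, -0.5]
width: 84.9
finger_force: 0.0
```

Run:
```python
from h import *
c=ctrl.calibration('wrist');im=ctrl.camera('wrist')[:,:,::-1];cv2.imwrite('pics/w1.png',im)
o=ctrl.get_obs();print(o['tool_pos'],o['eef_rot']);print(np.round(c['pose'],3).tolist(),np.round(c['intrinsics'],1).tolist())
for P in([574,-68,104],[562,-162,104]):
    T=np.linalg.inv(c['pose']);q=c['intrinsics']@(T[:3,:3]@P+T[:3,3]);print('pred',q[:2]/q[2])
```

```text
[584.10446429  -3.66593839 231.2058072 ] [-3.14122941e+00  4.38477972e-04  1.44401308e+00]
[[0.992, -0.119, -0.034, 591.936], [-0.124, -0.954, -0.273, 62.034], [0.0, 0.275, -0.961, 374.315], [0.0, 0.0, 0.0, 1.0]] [[323.7, 0.0, 319.3], [0.0, 323.7, 202.1], [0.0, 0.0, 1.0]]
pred [317.5141014  258.86217069]
pred [317.42451676 345.85487799]
```

View pics/w1.png

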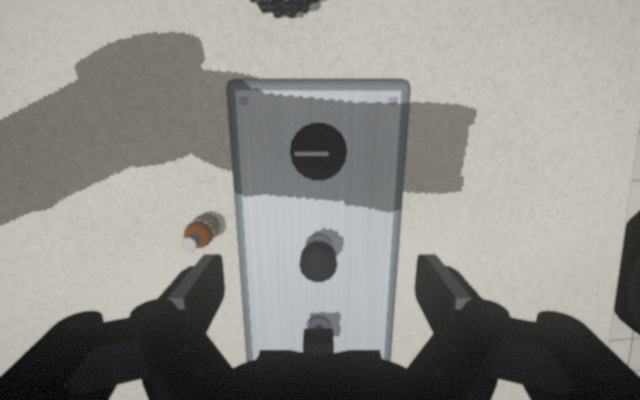

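The wrist picture shows the round knob at (318,260), against a prediction of (317.5,259). The dial is at (318,152) and the square knob at about (318,340). The measured position holds, so I move over the knob and partly down.

Call:
{"name": "play_rows", "arguments": {"motion": [{"dx": -33,"dy": -1,"dz": 0,"turn": -0.01},{"dx": -32,"dy": -1,"dz": 0,"turn": 0},{"dx": 0,"dy": 0,"dz": 35,"turn": 0},{"dx": 0,"dy": 0,"dz": 30,"turn": 0},{"dx": 0,"dy": 0,"dz": 20,"turn": 0},{"dx": 0,"dy": 0,"dz": 0,"turn": 0},{"dx": 0,"dy": 0,"dz": 0,"turn": 0}]}}

```text
t: 3.02
tool_pos: [575.7, -65.7, 147.0]
eef_rot: [3.141, -0.0, 1.466]
wrist_force: [1.0, 0.4, 0.0]
width: 85.1
finger_force: 0.0
```

Call:
{"name": "play_rows", "arguments": {"motion": [{"dx": -2.5,"dy": -1.4,"dz": 20,"turn": 0.012},{"dx": 0,"dy": 0,"dz": 20,"turn": 0},{"dx": 0,"dy": 0,"dz": 14,"turn": 0},{"dx": 0,"dy": 0,"dz": 7,"turn": 0},{"dx": 0,"dy": 0,"dz": 0,"turn": 0},{"dx": 0,"dy": 0,"dz": 0,"turn": 0}]}}

```text
t: 3.78
tool_pos: [574.1, -68.3, 85.9]
eef_rot: [3.141, -0.0, 1.453]
wrist_force: [-0.4, 0.1, 0.8]
width: 85.5
finger_force: 0.0
```

Call:
{"name": "play_rows", "arguments": {"motion": [{"dx": 0,"dy": 0,"dz": 0,"turn": 0},{"dx": 0,"dy": 0,"dz": 0,"turn": 0},{"dx": 0,"dy": 0,"dz": 0,"turn": 0},{"dx": 0,"dy": 0,"dz": 0,"turn": 0},{"dx": 0,"dy": 0,"dz": 0,"turn": 0},{"dx": 0,"dy": 0,"dz": 0,"turn": 0},{"dx": 0,"dy": 0,"dz": 0,"turn": 0},{"dx": 0,"dy": 0,"dz": 0,"turn": 0}], "fingers": 25, "newtons": 50}}

```text
t: 4.78
tool_pos: [574.5, -68.3, 85.7]
eef_rot: [3.14, 0.0, 1.453]
wrist_force: [5.6, -0.7, 3.0]
width: 32.6
finger_force: 49.7
```

The fingers hold the head (width 32.6 mm, 50 N). Now I pull up.

Call:
{"name": "play_rows", "arguments": {"motion": [{"dx": 0,"dy": 0,"dz": -4,"turn": 0},{"dx": 0,"dy": 0,"dz": -6,"turn": 0},{"dx": 0,"dy": 0,"dz": -6,"turn": 0},{"dx": 0,"dy": 0,"dz": -6,"turn": 0},{"dx": 0,"dy": 0,"dz": -6,"turn": 0},{"dx": 0,"dy": 0,"dz": -5,"turn": 0},{"dx": 0,"dy": 0,"dz": 0,"turn": 0},{"dx": 0,"dy": 0,"dz": 0,"turn": 0}]}}

```text
t: 5.78
tool_pos: [574.5, -68.3, 118.7]
eef_rot: [3.14, 0.0, 1.453]
wrist_force: [5.3, 0.1, 4.1]
width: 32.4
finger_force: 50.6
```

Run:
```python
from h import *
im=ctrl.camera('side')[:,:,::-1];cv2.imwrite('pics/s2.png',cv2.resize(im[60:260,180:420],None,fx=3,fy=3))
o=ctrl.get_obs();print(o['tool_pos'],o['wrist_force'],o['width'],o['finger_force'])
```

```text
[574.52181563 -68.30682552 118.68884268] [ 4.84914025 -0.13235277  3.28237883] 32.48586301070888 50.60925900936127
```

View pics/s2.png

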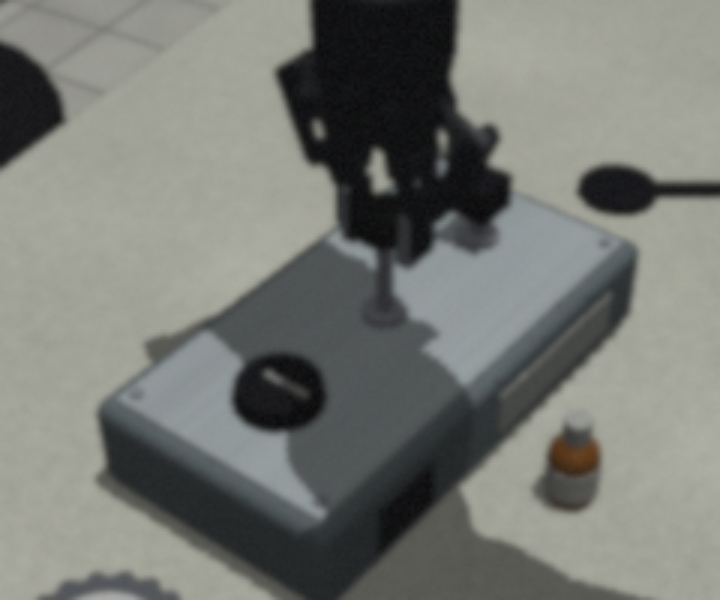

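The side view shows the round knob's stem exposed above its collar (crop (385,270) to (385,312)). The square knob (485,200) and bottle (573,470) are undisturbed. Travel is about 33 mm, so I hold it there for 2 s.

Call:
{"name": "play_rows", "arguments": {"motion": [{"dz": 0},{"dz": 0},{"dz": 0},{"dz": 0},{"dz": 0},{"dz": 0},{"dz": 0},{"dz": 0}]}}

```text
schema error: expected keys dx, dy, dz, turn
```

Call:
{"name": "play_rows", "arguments": {"motion": [{"dz": 0},{"dz": 0},{"dz": 0},{"dz": 0},{"dz": 0},{"dz": 0},{"dz": 0},{"dz": 0}]}}

```text
schema error: expected keys dx, dy, dz, turn
```

Call:
{"name": "play_rows", "arguments": {"motion": [{"dz": 4},{"dz": 6},{"dz": 6},{"dz": 6},{"dz": 6},{"dz": 5},{"dz": 1},{"dz": 0}]}}

```text
schema error: expected keys dx, dy, dz, turn
```

Call:
{"name": "play_rows", "arguments": {"motion": [{"dx": 0,"dy": 0,"dz": 0,"turn": 0},{"dx": 0,"dy": 0,"dz": 0,"turn": 0},{"dx": 0,"dy": 0,"dz": 0,"turn": 0},{"dx": 0,"dy": 0,"dz": 0,"turn": 0},{"dx": 0,"dy": 0,"dz": 0,"turn": 0},{"dx": 0,"dy": 0,"dz": 0,"turn": 0},{"dx": 0,"dy": 0,"dz": 0,"turn": 0},{"dx": 0,"dy": 0,"dz": 0,"turn": 0}]}}

```text
t: 6.82
tool_pos: [574.5, -68.3, 118.7]
eef_rot: [3.14, 0.0, 1.453]
wrist_force: [5.8, -0.3, 3.2]
width: 32.4
finger_force: 50.6
```

Call:
{"name": "play_rows", "arguments": {"motion": [{"dx": 0,"dy": 0,"dz": 0,"turn": 0},{"dx": 0,"dy": 0,"dz": 0,"turn": 0},{"dx": 0,"dy": 0,"dz": 0,"turn": 0},{"dx": 0,"dy": 0,"dz": 0,"turn": 0},{"dx": 0,"dy": 0,"dz": 0,"turn": 0},{"dx": 0,"dy": 0,"dz": 0,"turn": 0},{"dx": 0,"dy": 0,"dz": 0,"turn": 0},{"dx": 0,"dy": 0,"dz": 0,"turn": 0}]}}

```text
t: 7.82
tool_pos: [574.5, -68.3, 118.7]
eef_rot: [3.14, 0.0, 1.453]
wrist_force: [6.0, -0.5, 3.5]
width: 32.7
finger_force: 50.6
```

Call:
{"name": "play_rows", "arguments": {"motion": [{"dx": 0,"dy": 0,"dz": 4,"turn": 0},{"dx": 0,"dy": 0,"dz": 6,"turn": 0},{"dx": 0,"dy": 0,"dz": 6,"turn": 0},{"dx": 0,"dy": 0,"dz": 6,"turn": 0},{"dx": 0,"dy": 0,"dz": 6,"turn": 0},{"dx": 0,"dy": 0,"dz": 5,"turn": 0},{"dx": 0,"dy": 0,"dz": 1,"turn": 0},{"dx": 0,"dy": 0,"dz": 0,"turn": 0}]}}

```text
t: 8.82
tool_pos: [574.5, -68.3, 84.2]
eef_rot: [3.14, 0.0, 1.453]
wrist_force: [6.3, 0.1, 0.1]
width: 32.5
finger_force: 50.6
```

Call:
{"name": "play_rows", "arguments": {"motion": [{"dx": 0,"dy": 0,"dz": 0.7,"turn": 0},{"dx": 0,"dy": 0,"dz": 0.7,"turn": 0},{"dx": 0,"dy": 0,"dz": 0,"turn": 0}]}}

```text
t: 9.2
tool_pos: [574.6, -68.3, 83.9]
eef_rot: [3.139, -0.0, 1.453]
wrist_force: [2.6, 1.3, 14.5]
width: 32.9
finger_force: 52.1
```

The force has risen and motion has stopped, so the knob is at its home stop. I ease off slightly, then release and withdraw upward.

Call:
{"name": "play_rows", "arguments": {"motion": [{"dx": 0,"dy": 0,"dz": -0.5,"turn": 0},{"dx": 0,"dy": 0,"dz": 0,"turn": 0},{"dx": 0,"dy": 0,"dz": 0,"turn": 0},{"dx": 0,"dy": 0,"dz": 0,"turn": 0},{"dx": 0,"dy": 0,"dz": 0,"turn": 0},{"dx": 0,"dy": 0,"dz": 0,"turn": 0},{"dx": 0,"dy": 0,"dz": 0,"turn": 0},{"dx": 0,"dy": 0,"dz": 0,"turn": 0}], "fingers": 85}}

```text
t: 10.2
tool_pos: [573.6, -68.2, 83.4]
eef_rot: [-3.142, 0.0, 1.453]
wrist_force: [-1.0, -0.1, 0.0]
width: 85.0
finger_force: 0.0
```

Call:
{"name": "play_rows", "arguments": {"motion": [{"dx": 0,"dy": 0,"dz": -10,"turn": 0},{"dx": 0,"dy": 0,"dz": -20,"turn": 0},{"dx": 0,"dy": 0,"dz": -30,"turn": 0},{"dx": 0,"dy": 0,"dz": -30,"turn": 0},{"dx": 0,"dy": 0,"dz": -30,"turn": 0},{"dx": 0,"dy": 0,"dz": -20,"turn": 0},{"dx": 0,"dy": 0,"dz": 0,"turn": 0},{"dx": 0,"dy": 0,"dz": 0,"turn": 0}]}}

```text
t: 11.2
tool_pos: [573.3, -68.0, 223.1]
eef_rot: [-3.141, -0.0, 1.453]
wrist_force: [0.7, -0.4, -0.0]
width: 84.9
finger_force: 0.0
```

Run:
```python
from h import *
im=ctrl.camera('side')[:,:,::-1];cv2.imwrite('pics/s3.png',cv2.resize(im[60:260,180:420],None,fx=3,fy=3))
o=ctrl.get_obs();print(o['t'],o['tool_pos'],o['wrist_force'],o['width'])
```

```text
11.25 [573.16507485 -68.07504814 222.74486069] [-0.01849965  0.11463187  0.11090528] 84.95457799965062
```

View pics/s3.png

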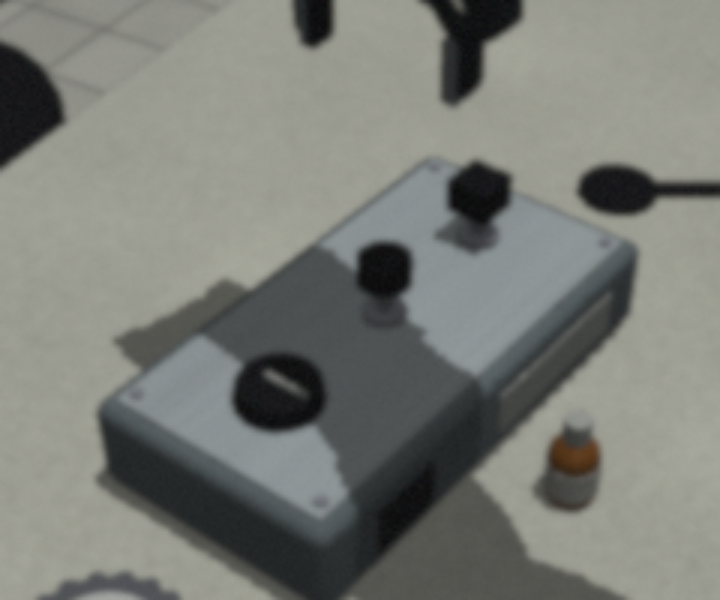

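The round knob is back in (crop (385,270), its start height), the square knob (480,192) and bottle (573,465) are unmoved, and the gripper is clear.

```bash
python3 -c "
from plant import ctrl
print(ctrl.job_done())"
```

```text
the job is handed in; nothing more can be done
None
```

The round knob was pulled out about 33 mm to on, held there for over 2 s, pushed back in to its stop and released; the square knob and drop bottle look unmoved in the last picture, and the job is handed in at about 11 s (no verdict was returned).

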